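# Run a locating pin along the groove into its hole

### The job

Take the locating pin with the tall slim grip out of its tube stand and lower its tip into the blind half of the shallow groove on top of the fixture block, the half away from the hole. Run the tip along inside the groove until it drops into the hole at the other end, and leave the pin upright there with its collar flat on the block. Leave the other pin, the one with the wide flat knob, standing in its stand.

Things in the scene. Friction and masses are not known exactly. Their poses are not given: they have to be found in the camera images.
- slim_pin: Pin to use: steel, round, 92 mm tall, about 0.2 kg. Origin at its tip (bottom), z up along it. From the tip up: cone 6 to 16 mm diameter over 14 mm, 16 mm shank to 36 mm, collar 44 mm diameter from 36 to 42 mm, slim round grip 22 mm diameter from 42 to 92 mm. Starts upright, its collar on the rim of a fixed upright tube (34 mm diameter, rim 80 mm above the bench); lift it over 36 mm to clear.
- knob_pin: The other pin, to be left alone, in a like tube stand (60 mm square foot, 28 mm bore). Same tip, shank and collar, but above the collar a wide flat knob: 44 mm diameter, 20 mm high; 70 mm tall in all. Origin at its tip, z up. Either pin may stand in either stand.
- fixture_block: Steel block fixed to the bench, 90 x 150 mm, 40 mm high. Origin at the centre of its underside, y along its length, z up. In its top a straight groove 30 mm wide, 10 mm deep (flat floor 30 mm above the bench) runs along the centre line x = 0 from y = -55 mm (blind end) to y = +55 mm (end with the hole). The four small dark dots on top are flush screws.
- hole (a point): Mouth of the hole: on its axis, level with the block's top, at y = +40 mm in the block's frame; axes as the block's. The hole, 30 mm diameter, goes from the groove floor at the groove's +y end down to the bench. With the collar flat on the block the pin's tip is 36 mm below this point.
Mind the look-alikes: they are no part of the job. What is shaped like the slim_pin but green is not meant.

How it is judged:
By the outcome, as a careful person would: the job done as asked, in the order asked, and still so for the second after the job is handed in, with the robot touching nothing.
It also fails if it takes over 45 s, if anything falls off the work surface, if the arm or the gripper's body presses on something with over 40 N, if the wrist force passes 120 N, or if a joint passes its speed limit or range.

### The arm

A 7-joint arm with a two-finger parallel gripper is mounted at the origin on a cart in front of the work surface, level with it; the furniture and walls round the work are solid. World frame = base frame: x ahead of the robot, y to its left, z up, the work surface at z = 0. Lengths are in m, angles in rad, forces in N, time in s.
With the tool pointing down it reaches from about 0.425 to 0.925 m from the base axis. Payload 6.8 kg.
Tool frame: the origin (TCP) lies on the centre line of the jaws, within the pads' length; the fingertips stand r.tcp_to_tips ahead of it and the grasp point (between the pads) lies 2 mm behind it (r.tcp_to_tips is the distance from the TCP to the fingertips, in m); z points along the fingers, y is the line along which they close (so a half turn about z gives the same grasp; the last joint's range is limited). The gripper opens to 85 mm and grips with 20 to 120 N. Pads are 22 mm wide; open, the fingers measure 114 mm over their backs; the gripper's body (76 mm by 85 mm) begins 54 mm behind the grasp point. The pads swing forward as they close: fully open they stand 13 mm farther back than shut.
Start: joints at [1.029, 0.477, 0.022, 1.555, -0.011, 1.109, -0.083], TCP at [0.284, -0.612, 0.248] pointing down, gripper open.
Joint ranges: [-2.96, 2.96], [-0.34, 2.1], [-1.41, 1.46], [0.24, 2.44], [-1.37, 4.51], [0.17, 1.92], [-2.96, 2.96]. Speed limits (rad/s): [2.39, 2.39, 3.14, 3.14, 3.14, 3.14, 3.14].

### API

Orientations are given as a rotation vector (axis times angle).
In Python, from cell import r gives the robot as it stands. Calls block until the motion is done:
- r.movep(position, orientation): joint-space move of the TCP to a pose.
- r.line_to(position, velocity=0.15, orientation=None): straight line of the TCP; orientation=None keeps the orientation; velocity is the mean speed in m/s.
- r.goto_joints(angles): joint-space move.
- r.command_gripper(opening): opening from 0.0 (shut) to 1.0 (fully open); the grip force is fixed at half the most; returns when the fingers have stopped.
- r.pause(seconds).
- r.solve_ik(position, orientation): joint angles nearest the present ones, or None.
- r.capture(name): name is "scene" or "top" or "wrist"; returns a dict with "frame" (400x640x3 uint8, blue, green, red), "K" (3x3 intrinsics, pixels), "world_from_camera" (4x4, takes a point from camera to world coordinates); the wrist camera has in their place "tool_from_camera" (4x4, takes a point from camera to tool coordinates, whose origin is the TCP and whose axes are the flange's). Camera axes: x right, y up, looking along -z (the intrinsics and any distortion apply to the point x, -y, -z); pixel columns grow to the right and rows downward; lengths in m; the calibration is good to about 2 mm. A picture is of the moment at which its call begins: read the wrist's pose just before it. There is no depth.
A pose or a line that the arm cannot do raises r.PlanningError and nothing moves.
- r.job_done(): hands the job in; it is judged then, once.
Readings, each from a call of its own:
- r.read_time(): time.
- r.read_joints(): joint angles.
- r.read_dq(): joint speeds.
- r.read_joint_efforts(): joint torques, N m.
- r.read_position(): TCP position.
- r.read_orientation(): TCP orientation.
- r.read_force(): force on the tool from outside, world axes, zero at the start.
- r.read_torque(): the same for the moment, N m.
- r.read_width(): opening from 0.0 (shut) to 1.0 (fully open).
- r.read_grasp_force(): force on a finger pad.
Only numpy, scipy, OpenCV 4.12 (cv2) and the standard library are available. Lean on these libraries where they do the work, as an engineer would, in place of code of your own. Each camera call takes 0.05 s, during which the arm holds its last target. There are 200 camera calls.

## Working session

There is one attempt and no reset: what is moved stays moved. The work goes in short steps, each a Python script; the robot and the scene stay as the last script left them, time stands still between calls to the robot, and variables do not carry over. Pictures are saved under pics/ and viewed, at most 10 in all, crops included, and the job is handed in when it is done.

```bash
mkdir -p pics
cat > h.py <<'E'
import numpy as np, cv2
from cell import r
def save(n,f,box=None,s=1):
    if box: f=f[box[1]:box[3],box[0]:box[2]]
    cv2.imwrite('pics/'+n,cv2.resize(f,None,fx=s,fy=s,interpolation=cv2.INTER_CUBIC))
def ray(c,uv,T=None):
    T=c['world_from_camera'] if T is None else T
    d=np.linalg.inv(c['K'])@np.array([uv[0],uv[1],1.]); d=np.array([d[0],-d[1],-d[2]])
    return T[:3,3],T[:3,:3]@d
def onz(c,uv,z,T=None):
    o,d=ray(c,uv,T); return o+d*(z-o[2])/d[2]
def proj(c,p,T=None):
    T=c['world_from_camera'] if T is None else T
    q=np.linalg.inv(T)@np.append(p,1); q=c['K']@np.array([q[0],-q[1],-q[2]]); return q[:2]/q[2]
E
python3 - <<'E'
from h import *
import pickle
C={}
for n in('scene','top'):
    c=r.capture(n);C[n]=c;save(n+'.png',c['frame'],None,1.25);print(n,{k:(np.round(v,3).tolist() if k!='frame' else 0) for k,v in c.items()})
pickle.dump(C,open('C.pkl','wb'));print(r.tcp_to_tips,r.read_time(),r.read_orientation())
E
```

```text
scene {'frame': 0, 'K': [[410.688, 0.0, 325.031], [0.0, 410.688, 201.777], [0.0, 0.0, 1.0]], 'world_from_camera': [[0.677, 0.505, -0.535, 0.078], [-0.736, 0.485, -0.472, -0.332], [0.021, 0.714, 0.7, 0.65], [0.0, 0.0, 0.0, 1.0]]}
top {'frame': 0, 'K': [[403.232, 0.0, 323.22], [0.0, 403.232, 194.451], [0.0, 0.0, 1.0]], 'world_from_camera': [[-0.026, 0.987, -0.16, 0.403], [-1.0, -0.023, 0.022, 0.091], [0.018, 0.16, 0.987, 0.921], [0.0, 0.0, 0.0, 1.0]]}
0.017 0.1 [-3.06648253e+00 -6.75855555e-01  7.29448010e-04]
```

View pics/scene.png

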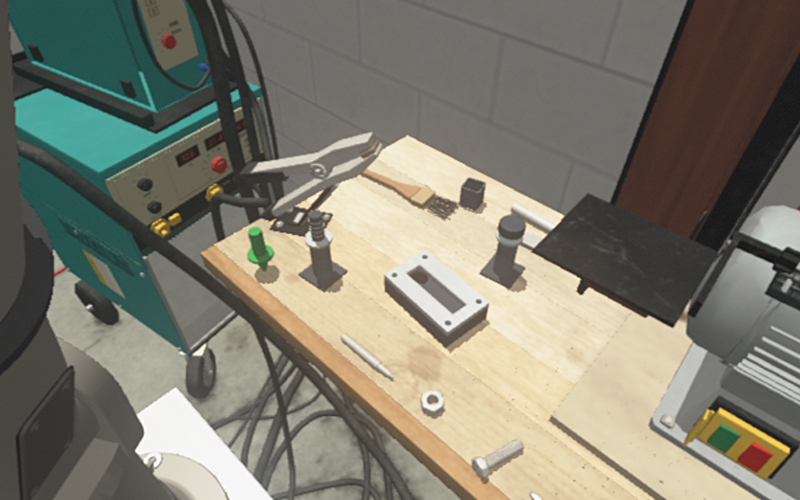

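View pics/top.png

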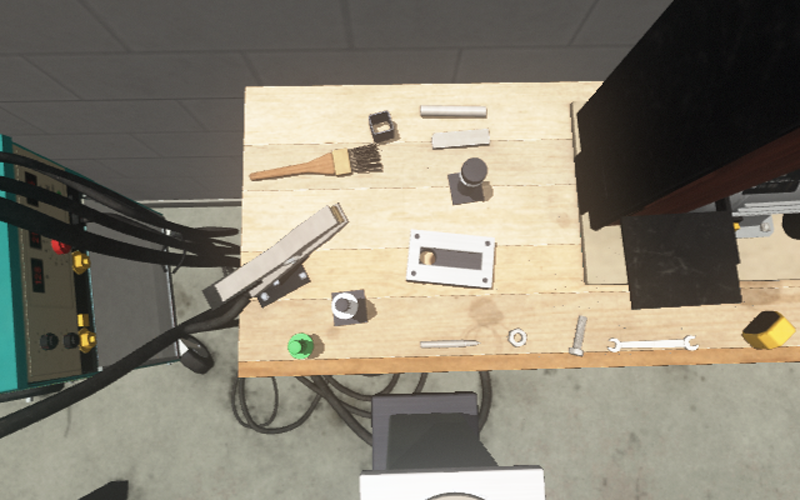

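Scene view (800 px wide): the steel pin with the slim grip is at (319,228), the knob pin at (509,235), the green look-alike at (257,245). The block is at (437,295), with its hole at the left end, (428,258) in the top view. A clamp stands near the slim pin. By shape and colour, the slim_pin is the steel one at (319,228). I'll confirm that in a crop and measure.

```bash
cat > m.py <<'E'
from h import *
import pickle
C=pickle.load(open('C.pkl','rb'));t=C['top'];s=C['scene']
a=cv2.resize(s['frame'][100:250,150:310],(400,375),interpolation=cv2.INTER_CUBIC)
b=cv2.resize(t['frame'][150:300,170:330],(400,375),interpolation=cv2.INTER_CUBIC)
cv2.imwrite('pics/crop.png',np.hstack([a,b]))
# block top face
f=t['frame']; hsv=cv2.cvtColor(f,cv2.COLOR_BGR2HSV)
m=((hsv[...,1]<40)&(hsv[...,2]>150)).astype(np.uint8)
n,l,st,ce=cv2.connectedComponentsWithStats(m)
for i in range(1,n):
    if st[i,4]>60 and 190<ce[i][0]<420 and ce[i][1]<290: print(i,st[i],ce[i])
i=max((i for i in range(1,n) if 310<st[i,0]+st[i,2]/2<410 and 170<st[i,1]+st[i,3]/2<240),key=lambda i:st[i,4])
pts=np.argwhere(l==i)[:,::-1]
W=np.array([onz(t,p,.04)[:2] for p in pts],np.float32)
print('block',cv2.minAreaRect(W*1000))
# two-view clamp jaw
def tri(u,v):
    o1,d1=ray(t,np.array(u)/1.25);o2,d2=ray(s,np.array(v)/1.25)
    k=np.linalg.lstsq(np.c_[d1,-d2],o2-o1,rcond=None)[0];p=o1+k[0]*d1;q=o2+k[1]*d2
    return np.round((p+q)/2,3),np.linalg.norm(p-q).round(4)
print('jaw tip',tri((343,213),(378,143)));print('clamp rear',tri((212,296),(250,175)))
print('pin top',tri((341,299),(315,214)));print('knob',tri((474,170),(511,222)))
print('hole',onz(t,(428/1.25,258/1.25),.03))
E
python3 m.py
```

```text
21 [356  75  33   7  72] [374.22222222  77.45833333]
38 [ 196   81   92   36 1666] [230.52581032  99.85294118]
48 [336  82  53  10 386] [361.47668394  87.77979275]
52 [293  84  24  10  87] [305.05747126  87.11494253]
64 [390  89  25   7  77] [400.57142857  92.66233766]
76 [330  95  21   6  77] [340.83116883  97.01298701]
83 [392  97  25  10  95] [403.05263158 100.33684211]
101 [345 103  47  16 551] [368.26315789 110.21960073]
151 [ 172  153  106   88 2961] [225.70449173 193.17392773]
171 [324 161  33  12 130] [338.46153846 167.25384615]
174 [358 161  31   8 110] [373.22727273 164.84545455]
192 [ 290  173  130   58 2762] [358.87545257 200.89572773]
252 [265 233  21  23 262] [275.57633588 244.30152672]
279 [407 263  14  14 113] [413.68141593 269.63716814]
283 [337 272  47   6 216] [357.93518519 274.68518519]
block ((528.776611328125, 6.634552001953125), (290.2070617675781, 109.14205932617188), 82.80313873291016)
jaw tip (array([0.564, 0.163, 0.209]), np.float64(0.0009))
clamp rear (array([0.457, 0.389, 0.088]), np.float64(0.0002))
pin top (array([0.442, 0.176, 0.13 ]), np.float64(0.0076))
knob (array([ 0.653, -0.046,  0.116]), np.float64(0.002))
hole [0.51936728 0.02924426 0.03      ]
```

View pics/crop.png

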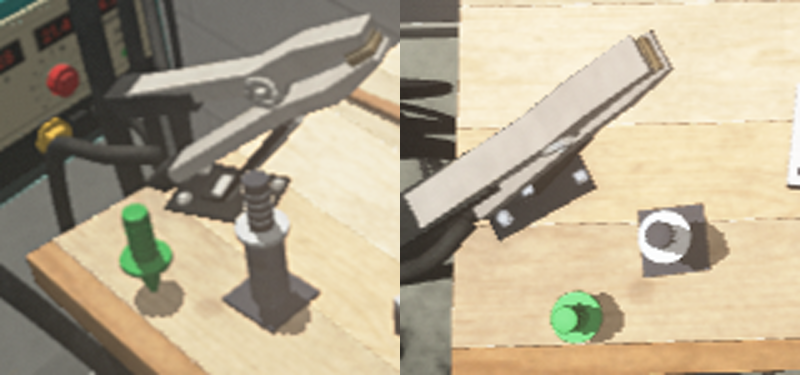

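The crop confirms it: the steel slim-grip pin stands in the tube and the green one is separate. Next I'll refine the block and pin and check the black plate's height for the transit.

```bash
cat >> m.py <<'E'
print('----')
for u,v in(((630,308),(537,247)),((622,215),(592,195)),((738,303),(668,320))): print('plate',tri(u,v))
roi=np.zeros_like(m);roi[180:234,318:400]=1
g=((hsv[...,1]<22)&(hsv[...,2]>185)).astype(np.uint8)*roi
g=cv2.morphologyEx(g,cv2.MORPH_OPEN,np.ones((3,3)))
n,l,st,ce=cv2.connectedComponentsWithStats(g);i=1+st[1:,4].argmax();print(st[i])
cs,_=cv2.findContours((l==i).astype(np.uint8),cv2.RETR_CCOMP,cv2.CHAIN_APPROX_NONE)
for c in cs:
    if len(c)<12: continue
    q=np.array([onz(t,p[0],.04)[:2]*1000 for p in c],np.float32);print(len(c),cv2.minAreaRect(q))
print('stand collar top view',onz(t,(275.5,244.5),.086),'grip top',onz(t,(272.8,243.2),.136))
print('scene grip top',onz(s,(150+257/2.5,100+178/2.5),.136),'collar',onz(s,(150+262/2.5,100+226/2.5),.086))
E
python3 m.py | sed -n '/----/,$p'
```

```text
----
plate (array([ 0.417, -0.192,  0.32 ]), np.float64(0.0044))
plate (array([ 0.529, -0.191,  0.319]), np.float64(0.0004))
plate (array([ 0.418, -0.318,  0.323]), np.float64(0.0014))
[ 325  184   71   46 1989]
211 ((517.5960083007812, -9.335693359375), (149.4900360107422, 90.30225372314453), 82.91170501708984)
13 ((477.3514099121094, -68.41877746582031), (10.745810508728027, 9.467548370361328), 42.844482421875)
13 ((492.4834899902344, 57.49821853637695), (10.869300842285156, 9.353515625), 43.44221496582031)
127 ((517.643310546875, -9.06411361694336), (114.99848175048828, 35.50425338745117), 82.9031753540039)
14 ((543.3790893554688, -75.71595764160156), (10.928241729736328, 11.29671573638916), 43.09950637817383)
13 ((558.05712890625, 48.949867248535156), (9.469255447387695, 11.189542770385742), 43.882545471191406)
stand collar top view [0.43642584 0.17325246 0.086     ] grip top [0.43705029 0.17352841 0.136     ]
scene grip top [0.43601951 0.17190809 0.136     ] collar [0.43501649 0.17238275 0.086     ]
```

Run:
```python
from h import *
o=r.read_orientation(); np.save('o.npy',o)
P=[(0.284,-0.612,.5),(.23,-.46,.5)]
r0=np.hypot(.436,.173)
for a in(-35,-7,21.6): P.append((r0*np.cos(np.radians(a)),r0*np.sin(np.radians(a)),.5))
P.append((.436,.173,.25))
for p in P:
    q=r.solve_ik(p,o);print(np.round(p,3),None if q is None else np.round(q,2))
```

```text
[ 0.284 -0.612  0.5  ] [ 1.01  0.38  0.05  1.15 -0.02  1.61 -0.08]
[ 0.23 -0.46  0.5 ] [ 0.97  0.07  0.02  1.54 -0.    1.54 -0.15]
[ 0.384 -0.269  0.5  ] [ 0.61 -0.01 -0.13  1.62 -0.    1.53 -0.66]
[ 0.466 -0.057  0.5  ] [ 0.41  0.01 -0.42  1.6   0.    1.53 -1.15]
[0.436 0.173 0.5  ] [ 0.48  0.06 -1.02  1.57  0.05  1.54 -1.67]
[0.436 0.173 0.25 ] [ 0.24  0.23 -0.84  1.98  0.2   1.01 -1.83]
```

Run:
```python
from h import *
o=np.load('o.npy'); r0=np.hypot(.436,.173)
P=[(0.284,-0.612,.5),(.23,-.46,.5)]+[(r0*np.cos(a),r0*np.sin(a),.5) for a in np.radians((-35,-7,21.6))]+[(.436,.173,.25)]
for p in P: r.movep(p,o); print(r.read_time(),np.round(r.read_joints(),2),np.linalg.norm(r.read_force()).round(1))
p,ov=r.read_position(),r.read_orientation(); c=r.capture('wrist'); save('w1.png',c['frame'])
T=np.eye(4);T[:3,:3]=cv2.Rodrigues(np.array(ov))[0];T[:3,3]=p;T=T@c['tool_from_camera']
c['T']=T;import pickle;pickle.dump(c,open('w1.pkl','wb'))
for z in(.136,.086):print(proj(c,(.436,.173,z),T))
```

```text
1.0917 [ 1.01  0.38  0.05  1.16 -0.02  1.61 -0.08] 1.2
1.7833 [ 0.97  0.07  0.02  1.54 -0.    1.53 -0.15] 1.0
2.75 [ 0.69  0.   -0.21  1.61 -0.    1.53 -0.66] 1.0
3.6583 [ 0.46  0.01 -0.46  1.6   0.01  1.53 -1.15] 0.6
4.5833 [ 0.21  0.03 -0.72  1.59  0.02  1.53 -1.65] 0.3
5.5667 [ 0.16  0.21 -0.75  1.99  0.16  1.01 -1.8 ] 1.1
[318.55180124 196.08143987]
[318.79904278 178.1938818 ]
```

View pics/w1.png

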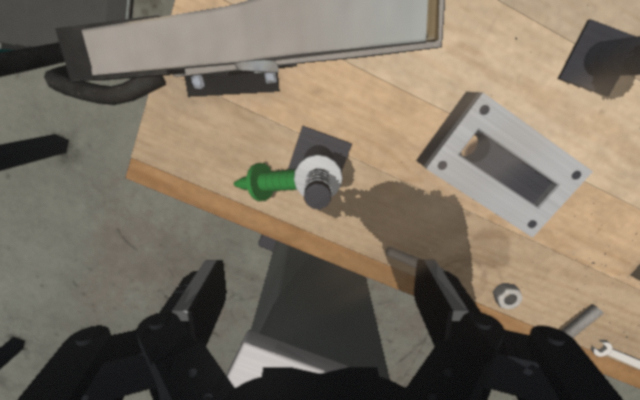

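The wrist view shows the slim grip top at (319,196) and the collar at (319,180), within 2 px of the prediction. The green pin at (265,182) looks different from before, so I'll check it before reaching.

Run:
```python
from h import *
s=r.capture('scene')['frame'][130:250,150:310];t=r.capture('top')['frame'][200:320,170:330]
cv2.imwrite('pics/g.png',cv2.resize(np.hstack([s,t]),None,fx=2.5,fy=2.5,interpolation=cv2.INTER_CUBIC))
```

```text
(no output)
```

View pics/g.png

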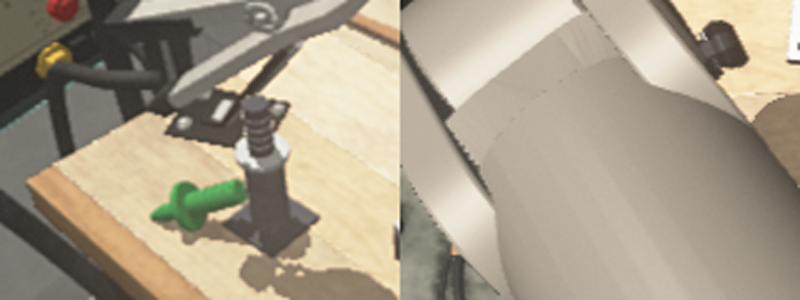

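The green look-alike toppled on its own; nothing touched it. It now lies low against the stand's foot, well below finger height, so I'll go ahead with the grasp.

Run:
```python
from h import *
r.line_to((.436,.173,.111),.12); print(r.read_position(),r.read_force())
r.command_gripper(0.0); print('w',r.read_width(),r.read_grasp_force(),r.read_force(),r.read_time())
r.line_to((.436,.173,.20),.1); print('w',r.read_width(),r.read_grasp_force(),r.read_force(),r.read_position(),r.read_time())
for y in(-35,40):
    d=np.array([.1236,.9923]);p=np.array([.5176,-.0092])+y/1000*d;print(p,r.solve_ik((*p,.1),r.read_orientation()))
s=r.capture('scene')['frame'][80:230,190:350];save('lift.png',s,None,4)
```

```text
[0.43647865 0.17326004 0.11161506] [-0.5675361  -0.10659646 -0.31895289]
w 0.24461903862317178 58.43281924724579 [-0.77971958  0.26953911  5.20748386] 7.6333
w 0.2435149908795958 58.64986181259155 [ 0.10973731 -0.65763329 -3.51154629] [0.4355824  0.17266916 0.19938251] 8.675
[ 0.513274  -0.0439305] [ 0.40943176  0.47629746 -0.54964573  2.02765201  0.36357892  0.73489251
 -1.50173344]
[0.522544 0.030492] [ 0.28653904  0.49390033 -0.57779302  2.00741508  0.38736218  0.75047114
 -1.6620525 ]
```

View pics/lift.png

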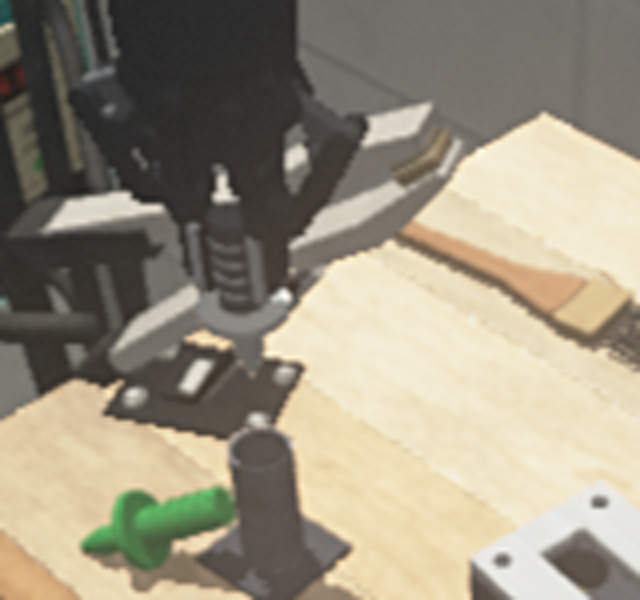

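Run:
```python
from h import *
s=r.capture('scene');p=np.array(r.read_position())
def px(u,v):return (190+u/4,80+v/4)
print('tip exp',proj(s,p+[0,0,-.067]),'obs',px(250,372)); print('collar exp',proj(s,p+[0,0,-.025]),'obs',px(246,305))
print('gt exp',proj(s,p+[0,0,.025]),'obs',px(222,195))
print('tip at z',onz(s,px(250,372),p[2]-.067)-p, 'stand rim',proj(s,(.436,.173,.08)),px(262,450))
```

```text
tip exp [252.5047644  172.59655486] obs (252.5, 173.0)
collar exp [250.18851897 155.33988794] obs (251.5, 156.25)
gt exp [247.18707079 132.97827167] obs (245.5, 128.75)
tip at z [-0.00078264 -0.00091187 -0.067     ] stand rim [255.26696056 192.19462326] (255.5, 192.5)
```

The tip sits within 1 mm of where an upright pin should have it. Next I'll carry it over, lower until it touches the floor in the blind half, and slide along the groove.

```bash
cat >> h.py <<'E'
d=np.array([.1236,.9923]);ctr=np.array([.5176,-.0092])
def at(y,z): return np.array([*(ctr+y/1000*d),z])
E
python3 - <<'E'
from h import *
r.line_to(at(-32,.20),.12)
r.line_to(at(-32,.108),.1); r.pause(.3)
f0=np.array(r.read_force());z=.108;print(f0,r.read_position())
while z>.092:
    z-=.001; r.line_to(at(-32,z),.02); f=np.array(r.read_force())-f0
    if f[2]>3: break
print('contact z',z,r.read_position(),f,r.read_time())
s=r.capture('scene')['frame'];save('groove.png',s,(300,140,420,280),4)
E
```

```text
[ 0.74771696  0.19545075 -1.46103692] [ 0.5138469  -0.04101294  0.10836821]
contact z 0.09699999999999999 [ 0.51392153 -0.04091283  0.09738452] [-1.27461495 -0.35638955  5.01291061] 14.9417
```

View pics/groove.png

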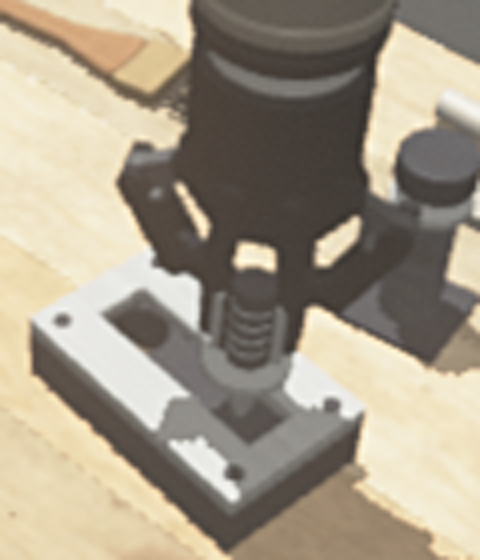

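The tip is on the groove floor in the blind half: contact came at z = 0.097, as predicted. Now I'll slide at a light touch to the hole and lower.

Run:
```python
from h import *
z=.0975
for y in(-15,0,15,28,40):
    r.line_to(at(y,z),.04); print(y,np.round(r.read_force(),1),np.round(r.read_position(),4))
r.pause(.2); f0=np.array(r.read_force())
while z>.066:
    z-=.003 if z>.0775 else .001; r.line_to(at(40,z),.04); f=np.array(r.read_force())-f0
    if abs(f).max()>5: break
print('stop',z,f,r.read_position(),r.read_time())
```

```text
-15 [0.4 1.9 0.8] [ 0.5158 -0.0228  0.0974]
0 [ 0.2  1.  -0.3] [ 0.5176 -0.0081  0.0975]
15 [-0.1  0.9 -0.9] [0.5195 0.0066 0.0975]
28 [ 0.6 -0.6 -2.9] [0.5208 0.0191 0.0973]
40 [-0.6  0.  -2.9] [0.5225 0.0308 0.0975]
stop 0.07049999999999998 [-3.61833781 -1.2518119  10.68536282] [0.52277307 0.03057109 0.07144679] 20.9917
```

The tip stayed in light contact along the groove, and the collar seated at TCP z ≈ 0.071, as expected. Releasing and checking.

Run:
```python
from h import *
r.line_to(at(40,.0715),.02)
r.command_gripper(0.7); r.pause(.2); print(r.read_force())
r.line_to(at(40,.22),.1); 
p=np.array(r.read_position())
r.line_to(p+[-.03,0,.1],.15); r.pause(.3)
s=r.capture('scene');f=s['frame'];print(r.read_time(),'top exp',(proj(s,(*at(40,0)[:2],.096))-[220,120])*4,'collar exp',(proj(s,(*at(40,0)[:2],.046))-[220,120])*4)
save('end.png',f,(220,120,420,270),4)
```

```text
[0.31140051 0.71609631 0.16417672]
24.725 top exp [467.27198331 316.18794303] collar exp [463.19573719 387.08058371]
```

View pics/end.png

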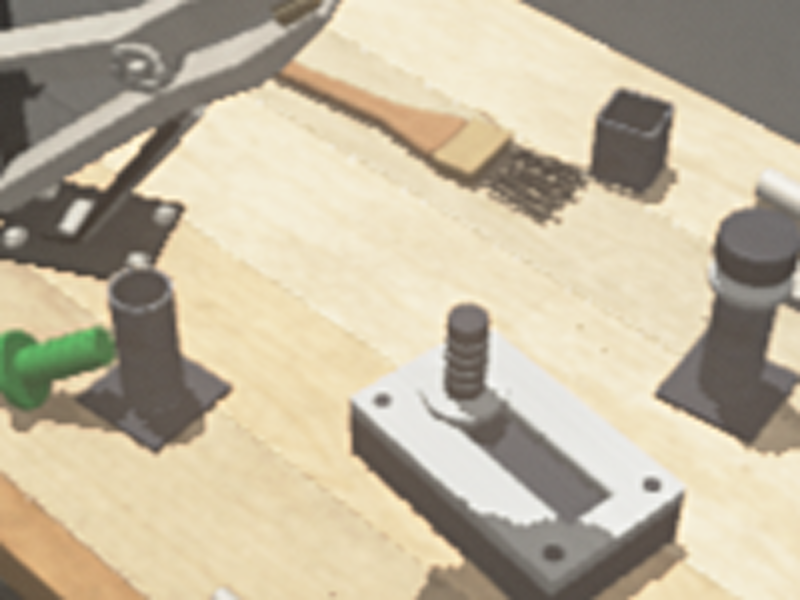

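The pin stands upright in the hole with its collar flat: the grip top is at (467,317), against a predicted (467,316). The knob pin is still in its stand and the gripper is clear.

```bash
python3 -c "
from cell import r
print(r.job_done())"
```

```text
the job is handed in; nothing more can be done
None
```

The slim pin was run along the groove into the hole and stands upright there with its collar flat on the block; the knob pin was left alone, the green look-alike toppled on its own onto the bench before I reached for anything, and the job is handed in (about 25 s).

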